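# Open the counterweighted holder and put the spray tin back

## Robot

A 6-joint arm with a two-finger parallel gripper is mounted at the origin on a cart in front of the work surface, level with it; the furniture and walls round the work are solid. World frame = base frame: x ahead of the robot, y to its left, z up, the work surface at z = 0. Lengths are in mm, angles in rad, forces in N, time in s.
With the tool pointing down it reaches from about 350 to 775 mm from the base axis. Payload 7.3 kg.
Tool frame: the origin (TCP) lies at the very end of the fingers, on their centre line; the grasp point (between the pads) lies 19 mm behind it; z points along the fingers, y is the line along which they close (so a half turn about z gives the same grasp; the last joint's range is limited). The gripper opens to 92 mm and grips with 3 to 60 N. Pads are 19 mm wide; open, the fingers measure 130 mm over their backs; the gripper's body (75 mm by 190 mm) begins 47 mm behind the grasp point.
Start: joints at [-1.494, 0.342, 1.524, -0, 1.275, -0.146], TCP at [116.026, -512.038, 226.741] pointing down, gripper open.
Joint ranges: [-2.53, 2.53], [-0.77, 2.02], [0.04, 2.7], [-1, 4.14], [0.28, 2.66], [-3.11, 3.11]. Speed limits (rad/s): [2.57, 2.57, 3.14, 3.14, 3.14, 3.14].

## Interface

Orientations are given as [roll, pitch, yaw] about the fixed x, y, z axes, in that order (R = Rz(yaw) Ry(pitch) Rx(roll)).
In Python, from plant import * gives the robot as it stands.
- The arm moves only by the tool arm_command, never from a script. Its arguments are lists of equal length, an entry for each row: "gripper": the finger opening in mm, from 0 to 91.8; "dp": the shift along the tool's x, y, z in units of 25 mm (1.0 is 25 mm), a list of three; "twist": the turn about the tool's z in units of 5 degrees (1.0 is 5 degrees). A call has exactly 5 rows; each row shifts and turns the commanded pose from where the row before left it, along the tool's axes as they then stand; what a row does not reach is not made up. A row lasts 1/8 s, in which the tool goes at most 62.5 mm and 10.7 degrees, less where a joint would pass 70% of its speed; a pose out of reach is approached as far as the arm can. A call is refused whole if a number of a shift passes 1 or a number of a turn 1, either way. A call with a gripper value outside its range is refused whole. The fingers move at their own pace and stop on an object; the grip force is fixed at half the most. Time passes only in rows, so rows that do not move let the fingers close, or fill a call up. It gives the time, the measured TCP pose, the force, the opening and the grip force at its end, in the units of the state.
- get_obs(): the state, without advancing time (a new reading comes with each control period).
- capture(name): name is "scene" or "top"; returns the picture (420x560x3 uint8, red, green, blue); there is no depth.
- get_calibration(name): a dict with "mtx" (3x3 intrinsics, pixels), "position" and "attitude" of the camera in the world. Camera axes: x right, y down, z forward; pixel columns grow to the right and rows downward; lengths in mm; the calibration is good to about 2 mm. A picture is of the moment at which its call begins. get_calibration takes no time and is no camera call.
- close_job(): hands the job in; it is judged then, once.
The state is a dict: "time": time; "joint_positions": joint angles; "dq": joint speeds; "tau": joint torques, N m; "tool_pos": TCP position; "tcp_rot": TCP orientation; "contact_force": force on the tool from outside, world axes, zero at the start; "moment": the same for the moment, N m; "grip_width": finger opening in mm; "finger_force": force on a finger pad.
Only numpy, scipy, OpenCV 4.12 (cv2) and the standard library are available. Lean on these libraries where they do the work, as an engineer would, in place of code of your own. Each camera call takes 0.05 s, during which the arm holds its last target. There are 200 camera calls.

## Task

Put the spray tin back in its holder: lift the holder's counterweighted cover by the red knob, past its balance point, so that it rests fully open by itself, then stand the yellow spray tin upright in the cup, red cap up, setting it down gently. Leave the brown bottle standing where it is.

Things in the scene. Friction and masses are not known exactly. Their poses are not given: they have to be found in the camera images.
- tin_holder: Fixed blue holder on the table. Origin: underside of its base plate, on the axis of the grey cup; z up, -x is its front, where the cover's red knob is while closed, +x points to the hinge. Base plate 215 x 118 x 12 mm (x from -62 to +152 mm). The round cup stands on it: inside diameter 72 mm, inner floor at z = 17 mm, slightly flared rim at z = 85 mm, outside diameter 90 mm at the rim. Two blue hinge cheeks 90 mm behind the cup axis rise to z = 112 mm, at y = +-35 mm
- cup_mouth (a point): Centre of the cup's mouth, at rim height, 85 mm above the table
- cover_hinge (a point): Middle of the cover's hinge axis: on the holder at x = +90 mm, z = 95 mm. The axis runs along the holder's y
- knob (a point): Centre of the red ball knob (30 mm diameter), on a 12 mm stem at the front end of the cover arm. It moves with the cover: closed it is 155 mm ahead of (towards the holder's -x) and 34 mm above the hinge axis. The arm under it is an 18 mm wide, 8 mm thick flat bar that carries the black 96 mm cover disc, whose edge begins 17 mm behind the knob's centre
- cover (a joint): Angle of the cover arm, rad: 0 closed and level over the cup, growing as the knob goes up and back over the hinge, 1.75 fully open against its stop (leaning 10 degrees back past upright). The dark steel counterweight behind the hinge makes it balance near 0.9 rad: let go below that it falls shut, beyond that it swings on within about 1.5 s and rests fully open. Lifting takes under 1 N at the knob
- spray_tin: Yellow spray tin with a red cap, round, 53 mm diameter (cap 51 mm, the top 37 mm of its height), 190 mm high, 0.2 to 0.45 kg, standing loose on the table on one side of the holder. Origin: centre of its underside; z points up through the cap
- brown_bottle: Brown bottle with a white cap, 66 mm diameter, 184 mm high, standing loose on the other side of the holder; a bystander. Origin: centre of its underside, z up
Not all that is in view belongs to the job. What is meant by the spray_tin is not turquoise, and is the larger of those in its own colour.

How it is judged:
By the outcome, as a careful person would: the job done as asked, in the order asked, and still so for the second after the job is handed in, with the robot touching nothing.
It also fails if it takes over 61 s, if anything falls off the work surface, if the arm or the gripper's body presses on something with over 40 N, if the wrist force passes 120 N, or if a joint passes its speed limit or range.

## Working session

There is one attempt and no reset: what is moved stays moved. The work goes in short steps, Python scripts to look and compute and a tool call to move; the robot and the scene stay as the last step left them, time stands still between calls to the robot, and variables do not carry over. Pictures are saved under pics/ and viewed, at most 11 in all, crops included, and the job is handed in when it is done.

Besides the shell and the picture viewer there is one more tool, called after "Emit:" as a command line: name --pt "numbers of a row" for each row, then --argument value for the rest. arm_command: Moves the arm, as the interface text tells. Its arguments: {"type":"object","properties":{"gripper":{"type":"array"},"dp":{"type":"array"},"twist":{"type":"array"}},"required":["gripper","dp","twist"]}

```bash
mkdir -p pics; python3 - <<'E'
from plant import *
import cv2
for n in("scene","top"):
    im=capture(n); cv2.imwrite(f"pics/{n}0.png",im[:,:,::-1]); print(n,get_calibration(n))
print(get_obs())
a=cv2.imread("pics/scene0.png");b=cv2.imread("pics/top0.png")
E
```

```text
scene {'mtx': array([[400.44900429,   0.        , 281.97244812],
       [  0.        , 400.44900429, 206.54401205],
       [  0.        ,   0.        ,   1.        ]]), 'position': array([214.24430549, 771.38276527, 874.56498241]), 'attitude': array([-2.30801165,  0.01210064, -2.72159847])}
top {'mtx': array([[390.05040527,   0.        , 278.73729664],
       [  0.        , 390.05040527, 214.2813754 ],
       [  0.        ,   0.        ,   1.        ]]), 'position': array([ 477.56451138,   33.13922153, 1008.28856951]), 'attitude': array([-3.03176492,  0.00384794, -1.57237543])}
{'time': 0.1, 'joint_positions': array([-1.49399564e+00,  3.42667796e-01,  1.52490276e+00, -3.75002690e-05,
        1.27539282e+00, -1.46017036e-01]), 'dq': array([-5.86430003e-04,  2.80249285e-04, -2.69188360e-03, -5.35306498e-05,
       -6.67044263e-05,  1.06687365e-03]), 'tau': array([ 2.03280557e-03, -4.32004452e+01, -2.44692689e+01,  7.18915346e-02,
        5.26349852e-02, -4.82762255e-05]), 'tool_pos': array([ 115.98802841, -511.66412368,  226.11333882]), 'tcp_rot': array([-3.14023130e+00, -1.63958561e-04,  2.22828557e-01]), 'contact_force': array([0.7604854 , 0.48143457, 0.39770887]), 'moment': array([ 0.03781144,  0.00586394, -0.00088459]), 'finger_force': 0.0, 'grip_width': 91.9630572387719}
```

View pics/scene0.png

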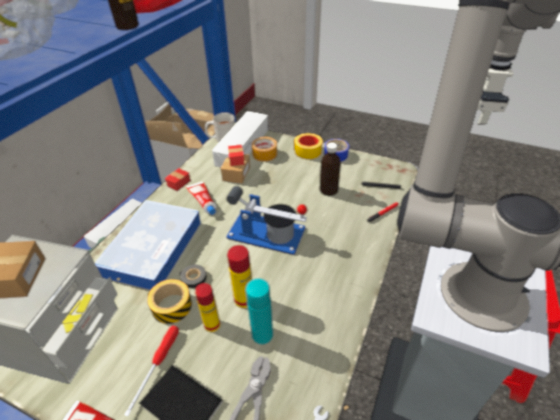

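View pics/top0.png

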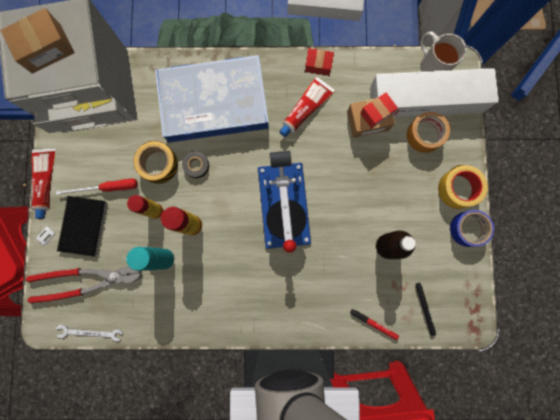

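The scene shows a turquoise tin at scene (260,310) / top (150,260), a small yellow tin at (207,307) / (143,206), and a larger yellow tin at (239,275) / (180,220). The larger yellow one fits the description. The knob is at (302,209) / (290,245) and the bottle at (330,170) / (397,244). Next I measure these and make one enlarged crop to confirm.

```bash
cat > h.py <<'E'
import numpy as np,cv2
from scipy.spatial.transform import Rotation as Ro
from plant import *
def ray(n,uv):
    c=get_calibration(n); R=Ro.from_euler('xyz',c['attitude']).as_matrix()
    d=R@np.linalg.inv(c['mtx'])@np.array([uv[0],uv[1],1.]); return np.array(c['position']),d/np.linalg.norm(d)
def plane(n,uv,z):
    p,d=ray(n,uv); return p+d*(z-p[2])/d[2]
def tri(a,b):
    p,d=ray("scene",a);q,e=ray("top",b)
    s=np.linalg.lstsq(np.c_[d,-e],q-p,rcond=None)[0]; A=p+s[0]*d;B=q+s[1]*e
    return (A+B)/2,np.linalg.norm(A-B)
def mask(im,col):
    h=cv2.cvtColor(im,cv2.COLOR_RGB2HSV); H,S,V=cv2.split(h)
    return {'red':((H<8)|(H>172))&(S>150)&(V>60),'yel':(H>18)&(H<33)&(S>150)&(V>80),'blue':(H>102)&(H<122)&(S>150)&(V>60)}[col].astype(np.uint8)
def blobs(im,col,box):
    x0,y0,x1,y1=box; m=np.zeros(im.shape[:2],np.uint8); m[y0:y1,x0:x1]=mask(im,col)[y0:y1,x0:x1]
    n,l,s,c=cv2.connectedComponentsWithStats(m)
    return [(s[i].tolist(),c[i].round(1).tolist()) for i in range(1,n) if s[i][4]>20]
E
python3 - <<'E'
from h import *
S=cv2.imread("pics/scene0.png")[:,:,::-1].copy();T=cv2.imread("pics/top0.png")[:,:,::-1].copy()
for c in('red','yel'):
    print(c,'S',blobs(S,c,(190,195,320,340)));print(c,'T',blobs(T,c,(120,180,310,260)))
m=mask(T,'blue'); 
print('blueT',blobs(T,'blue',(245,155,325,260)),'blueS',blobs(S,'blue',(215,190,320,260)))
ys,xs=np.nonzero(m[155:260,245:325]); r=cv2.minAreaRect(np.c_[xs+245,ys+155].astype(np.float32)); print(r)
for p in cv2.boxPoints(r): print(p,plane('top',p,12).round(1))
a=cv2.resize(S[185:345,190:345],None,fx=2.5,fy=2.5,interpolation=3);b=cv2.resize(T[150:290,120:310],None,fx=2,fy=2.8,interpolation=3)
h=400;b=cv2.resize(T[150:290,180-60:320],(400*200//140//1,400),interpolation=3)[:, :410]
cv2.imwrite("pics/crop1.png",np.hstack([a[:400],b[:400]])[:,:800,::-1])
E
```

```text
red S [([202, 197, 10, 7, 33], [206.6, 199.7]), ([297, 205, 9, 9, 60], [301.4, 208.9]), ([228, 246, 21, 26, 443], [238.2, 258.5]), ([196, 283, 17, 22, 299], [203.8, 293.4])]
red T [([120, 180, 17, 10, 151], [127.4, 184.1]), ([128, 195, 19, 18, 229], [135.9, 203.0]), ([160, 207, 27, 23, 433], [172.4, 217.8]), ([283, 240, 13, 12, 123], [289.2, 245.6])]
yel S [([230, 268, 21, 35, 440], [239.6, 284.2]), ([198, 301, 22, 27, 368], [209.0, 314.8])]
yel T [([145, 200, 16, 18, 125], [153.1, 209.0]), ([185, 212, 15, 23, 136], [192.7, 222.7])]
blueT [([284, 164, 26, 81, 683], [297.6, 197.6]), ([259, 167, 24, 81, 824], [269.3, 201.5])] blueS [([228, 211, 76, 43, 1186], [260.1, 232.9])]
((283.63433837890625, 205.25347900390625), (80.25495147705078, 43.89164733886719), 83.8844985961914)
[257.5385  167.69232] [709.6  91.8  12. ]
[301.18036 163.01642] [721.8 -21.9  12. ]
[309.73016 242.81464] [514.1 -42.1  12. ]
[266.08832 247.49054] [502.4  69.1  12. ]
```

View pics/crop1.png

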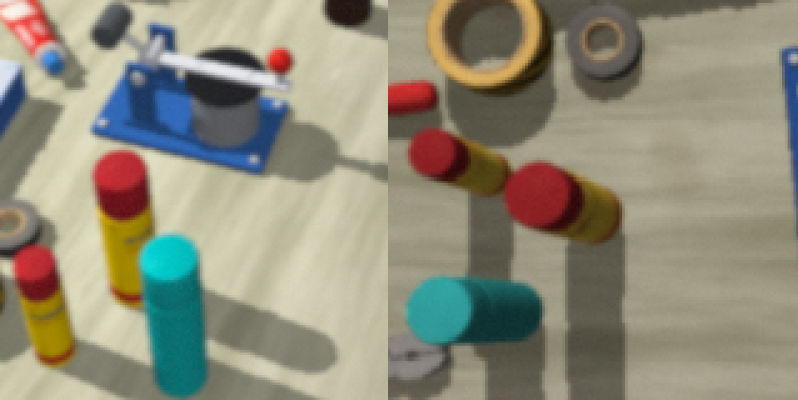

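The crop confirms it: the larger yellow tin with the red cap stands right behind the turquoise one, and its cap top is at top ≈(172,217).

```bash
python3 - <<'E'
from h import *
print('knob',tri((301.4,208.9),(289.2,245.6)))
print('knob z129',plane('top',(289.2,245.6),129).round(1),plane('scene',(301.4,208.9),129).round(1))
print('tin top',plane('top',(172.3,217.3),190).round(1),'scene cap top', plane('scene',(238,251.5),190).round(1), 'tin base T', plane('top',(197,226),0).round(1))
print('small',plane('top',(135.5,203),150).round(1),'turq top',plane('top',(139.5,259),180).round(1),'turq scene',plane('scene',(258,288),180).round(1))
print('bottle cap',plane('top',(407.5,243.5),184).round(1))
c=np.array([612,24.2])
for d in (6.3,): u=np.array([np.cos(np.radians(d)),np.sin(np.radians(d))]);print('cup',c-45*u,'knobpred',c-110*u,'hinge',c+45*u)
E
```

```text
knob (array([503.93739858,  13.07173149, 129.24076207]), np.float64(0.6093802865747234))
knob z129 [503.7  13.  129. ] [504.3  12.9 129. ]
tin top [561.8 260.9 190. ] scene cap top [559.  264.2 190. ] tin base T [558.6 248.9   0. ]
small [598.1 354.8 150. ] turq top [474.4 330.5 180. ] turq scene [476.1 329.8 180. ]
bottle cap [ 506.  -234.9  184. ]
cup [567.271757  19.261956] knobpred [502.6642949   12.12922578] hinge [656.728243  29.138044]
```

The knob is at (504,13,129), against a predicted (503,12,129). The tin is at about (560,262), the cup axis at about (568,20), and the holder yaw is 0.11 rad. I set off towards the point above the knob.

Emit:
arm_command --gripper '[70,70,70,70,70]' --pt "0.5 -0.6 0" --pt "0.85 -0.9 0" --pt "0.85 -0.9 0" --pt "0.85 -0.9 0" --pt "0.85 -0.9 0" --twist '[0.65,0.64,0,0,0]'

```text
time: 0.72
tool_pos: [198.5, -393.8, 226.4]
tcp_rot: [-3.141, 0.0, 0.11]
contact_force: [0.5, -1.2, 0.1]
grip_width: 70.2
finger_force: 0.0
```

Emit:
arm_command --gripper '[70,70,70,70,70]' --pt "0.85 -0.9 0" --pt "0.85 -0.9 0" --pt "0.85 -0.9 0" --pt "0.85 -0.9 0" --pt "0.85 -0.9 0" --twist '[0,0,0,0,0]'

```text
time: 1.35
tool_pos: [291.7, -270.3, 226.5]
tcp_rot: [-3.141, 0.0, 0.11]
contact_force: [0.1, -0.2, 0.6]
grip_width: 70.2
finger_force: 0.0
```

Emit:
arm_command --gripper '[70,70,70,70,70]' --pt "0.85 -0.9 0" --pt "0.85 -0.9 0" --pt "0.85 -0.9 0" --pt "0.85 -0.9 0" --pt "0.85 -0.9 0" --twist '[0,0,0,0,0]'

```text
time: 1.98
tool_pos: [384.9, -146.8, 226.5]
tcp_rot: [-3.141, 0.0, 0.11]
contact_force: [0.5, -0.3, 0.6]
grip_width: 70.1
finger_force: 0.0
```

```bash
cat >> h.py <<'E'
def to(x,y,z,yaw=0.11):
    o=get_obs(); R=Ro.from_euler('xyz',o['tcp_rot']).as_matrix()
    d=R.T@(np.array([x,y,z])-o['tool_pos'])/25
    print('t',round(o['time'],2),'tcp',o['tool_pos'].round(1),'rot',o['tcp_rot'].round(3),'F',o['contact_force'].round(1),'w',round(o['grip_width'],1),round(o['finger_force'],1))
    tw=np.degrees((o['tcp_rot'][2]-yaw))/5; print('units',d.round(2),'twist',round(tw,2))
E
python3 -c "
from h import *
to(504,13,200)"
```

```text
t 1.98 tcp [ 384.9 -146.8  226.5] rot [-3.141  0.     0.11 ] F [ 0.5 -0.3  0.6] w 70.1 0.0
units [ 5.44 -5.83  1.06] twist 0.0
```

Emit:
arm_command --gripper '[70,70,70,70,70]' --pt "0.85 -0.9 0" --pt "0.85 -0.9 0" --pt "0.85 -0.9 0" --pt "0.85 -0.9 0" --pt "0.85 -0.9 0" --twist '[0,0,0,0,0]'

```text
time: 2.6
tool_pos: [478.1, -23.4, 226.4]
tcp_rot: [-3.142, 0.001, 0.11]
contact_force: [0.7, -0.4, 0.4]
grip_width: 70.0
finger_force: 0.0
```

Emit:
arm_command --gripper '[70,70,70,70,70]' --pt "0.8 -0.9 0" --pt "0.39 -0.43 0.6" --pt "0 0 1" --pt "0 0 0.9" --pt "0 0 0" --twist '[0,0,0,0,0]'

```text
time: 3.22
tool_pos: [501.9, 11.9, 161.9]
tcp_rot: [-3.141, 0.005, 0.11]
contact_force: [-0.2, -0.3, 0.1]
grip_width: 70.0
finger_force: 0.0
```

```bash
python3 - <<'E'
from h import *
S=capture("scene");T=capture("top")
to(504,13,114)
cv2.imwrite("pics/crop2.png",np.hstack([cv2.resize(S[130:270,210:350],(400,400)),cv2.resize(T[160:300,220:360],(400,400))])[:,:,::-1])
print(blobs(S,'red',(270,180,330,230)))
E
```

```text
t 3.33 tcp [503.6  11.7 164.2] rot [3.141 0.    0.11 ] F [-0.3 -0.3 -0. ] w 69.8 0.0
units [ 0.02 -0.05  2.01] twist -0.0
[([298, 207, 8, 7, 27], [302.2, 210.6])]
```

View pics/crop2.png

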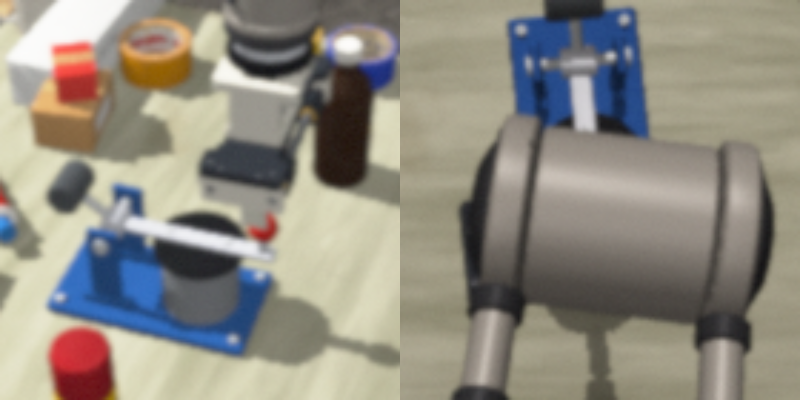

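The fingers straddle the knob, which shows at scene (302,210) with one finger in front of it. I descend and grip.

Emit:
arm_command --gripper '[70,70,70,70,70]' --pt "0 0 0.6" --pt "0 -0.05 0.7" --pt "0 0 0.5" --pt "0 0 0.2" --pt "0 0 0" --twist '[0,0,0,0,0]'

```text
time: 3.95
tool_pos: [503.7, 13.1, 114.4]
tcp_rot: [3.141, -0.0, 0.11]
contact_force: [0.1, 0.3, 0.6]
grip_width: 70.1
finger_force: 0.0
```

Emit:
arm_command --gripper '[26,26,26,26,26]' --pt "0 0 0" --pt "0 0 0" --pt "0 0 0" --pt "0 0 0" --pt "0 0 0" --twist '[0,0,0,0,0]'

```text
time: 4.58
tool_pos: [503.6, 13.3, 114.2]
tcp_rot: [-3.142, -0.0, 0.11]
contact_force: [0.2, 0.5, 0.1]
grip_width: 28.5
finger_force: 30.0
```

Emit:
arm_command --gripper '[26,26,26,26,26]' --pt "0.17 0 -0.61" --pt "0.23 0 -0.59" --pt "0.28 0 -0.57" --pt "0.34 0 -0.54" --pt "0.39 0 -0.5" --twist '[0,0,0,0,0]'

```text
time: 5.2
tool_pos: [538.7, 16.9, 184.6]
tcp_rot: [3.141, 0.001, 0.11]
contact_force: [3.1, -2.5, -4.6]
grip_width: 28.0
finger_force: 30.0
```

```bash
python3 - <<'E'
from h import *
to(503.7+35.3*.994,13.1+35.3*.11,114.3+70.15)
S=capture("scene");print(blobs(S,'red',(240,150,330,230)))
cv2.imwrite("pics/crop3.png",cv2.resize(S[120:260,210:350],(400,400))[:,:,::-1])
E
```

```text
t 5.2 tcp [538.7  16.9 184.6] rot [3.141e+00 1.000e-03 1.100e-01] F [ 3.1 -2.5 -4.6] w 28.0 30.0
units [ 0.   -0.    0.01] twist 0.0
[([240, 152, 4, 13, 48], [241.4, 158.4])]
```

View pics/crop3.png

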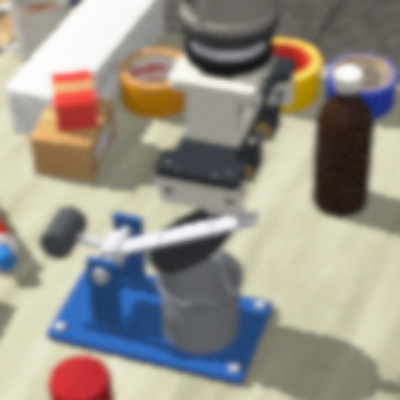

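The cover follows, with the arm bar now tilted about 0.5 rad at crop (190,230) and only small forces. I continue the arc.

Emit:
arm_command --gripper '[26,26,26,26,26]' --pt "0.44 0 -0.46" --pt "0.48 0 -0.41" --pt "0.52 0 -0.36" --pt "0.56 0 -0.31" --pt "0.58 0 -0.25" --twist '[0,0,0,0,0]'

```text
time: 5.88
tool_pos: [602.7, 23.3, 229.0]
tcp_rot: [3.14, 0.001, 0.11]
contact_force: [0.9, -4.7, -2.2]
grip_width: 28.2
finger_force: 30.0
```

```bash
python3 - <<'E'
from h import *
to(503.7+99.9*.994,13.1+99.9*.11,114.3+114.8)
S=capture("scene")
cv2.imwrite("pics/crop4.png",cv2.resize(S[100:260,200:360],(480,480))[:,:,::-1])
E
```

```text
t 5.88 tcp [602.7  23.3 229. ] rot [3.14e+00 1.00e-03 1.10e-01] F [ 0.9 -4.7 -2.2] w 28.2 30.0
units [ 0.02 -0.03 -0.  ] twist -0.0
```

View pics/crop4.png

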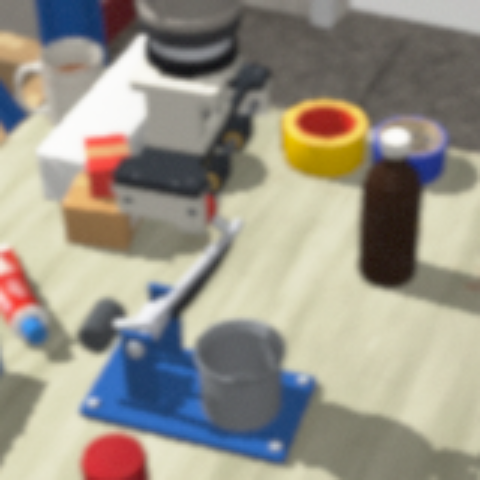

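The cup is uncovered and the arm bar is steep at crop (190,280), about 1.0 rad. I carry it to about 1.5 rad and then release.

Emit:
arm_command --gripper '[26,26,26,26,26]' --pt "0.6 0 -0.19" --pt "0.62 0 -0.13" --pt "0.63 0 -0.07" --pt "0.64 0 0" --pt "0.63 0 0.06" --twist '[0,0,0,0,0]'

```text
time: 6.55
tool_pos: [680.7, 31.2, 237.7]
tcp_rot: [3.139, -0.001, 0.109]
contact_force: [1.2, -5.4, 1.5]
grip_width: 28.4
finger_force: 30.0
```

Emit:
arm_command --gripper '[26,70,70,70,70]' --pt "0 0 0" --pt "0 0 0" --pt "0 0 0" --pt "0 0 0" --pt "0 0 0" --twist '[0,0,0,0,0]'

```text
time: 7.18
tool_pos: [680.0, 33.1, 237.3]
tcp_rot: [-3.141, 0.0, 0.111]
contact_force: [-0.6, -0.4, -0.2]
grip_width: 63.3
finger_force: 0.0
```

Emit:
arm_command --gripper '[75,75,75,75,75]' --pt "0 0 -0.4" --pt "0 0 -0.8" --pt "0 0 -0.8" --pt "0 0 -0.8" --pt "0 0 -0.4" --twist '[0,0,0,0,0]'

```text
time: 7.8
tool_pos: [680.5, 32.8, 319.5]
tcp_rot: [3.141, -0.003, 0.11]
contact_force: [-0.3, 0.2, 0.1]
grip_width: 74.9
finger_force: 0.0
```

```bash
python3 - <<'E'
from h import *
to(560,262,260)
S=capture("scene");T=capture("top")
# knob expected open: hinge+61 at z=241
u=np.array([.994,.11]); print('knob exp',np.array([504,13])+216*u)
print(blobs(S,'red',(200,130,300,215)))
cv2.imwrite("pics/crop5.png",np.hstack([cv2.resize(S[120:330,180:390],(400,400)),cv2.resize(T[90:300,120:330],(400,400))])[:,:,::-1])
E
```

```text
t 7.8 tcp [680.5  32.8 319.5] rot [ 3.141e+00 -3.000e-03  1.100e-01] F [-0.3  0.2  0.1] w 74.9 0.0
units [-3.79 -9.64  2.36] twist 0.0
knob exp [718.704  36.76 ]
[([221, 152, 23, 15, 157], [232.6, 158.2]), ([200, 184, 9, 13, 40], [203.8, 190.7]), ([203, 197, 9, 7, 32], [206.7, 199.8])]
```

View pics/crop5.png

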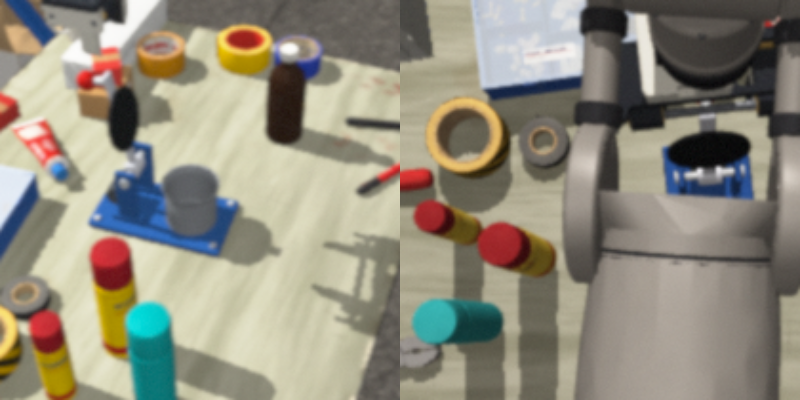

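The cover rests fully open by itself, with the disc upright at crop (122,115) and the knob behind it. The bottle hasn't moved. On to the tin.

Emit:
arm_command --gripper '[91,91,91,91,91]' --pt "-0.38 -0.95 0" --pt "-0.38 -0.95 0" --pt "-0.38 -0.97 0.3" --pt "-0.38 -0.97 0.3" --pt "-0.38 -0.97 0.3" --twist '[0,0,0,0,0]'

```text
time: 8.52
tool_pos: [618.9, 147.8, 293.7]
tcp_rot: [3.142, 0.002, 0.11]
contact_force: [0.6, 0.4, 0.4]
grip_width: 90.9
finger_force: 0.0
```

Emit:
arm_command --gripper '[91,91,91,91,91]' --pt "-0.38 -0.97 0.5" --pt "-0.38 -0.97 0.5" --pt "-0.38 -0.97 0.5" --pt "-0.38 -0.97 0.6" --pt "-0.37 -0.95 0.6" --twist '[0,0,0,0,0]'

```text
time: 9.15
tool_pos: [558.6, 262.5, 226.1]
tcp_rot: [3.141, 0.001, 0.11]
contact_force: [-0.5, -0.2, 0.3]
grip_width: 90.7
finger_force: 0.0
```

```bash
python3 - <<'E'
from h import *
S=capture("scene");T=capture("top")
to(560.5,262,130)
cv2.imwrite("pics/crop6.png",np.hstack([cv2.resize(S[170:330,160:320],(400,400)),cv2.resize(T[140:300,90:250],(400,400))])[:,:,::-1])
E
```

```text
t 9.25 tcp [557.  263.6 224.8] rot [3.141 0.005 0.113] F [ 0.8 -0.9 -0.2] w 91.0 0.0
units [0.15 0.08 3.79] twist 0.03
```

View pics/crop6.png

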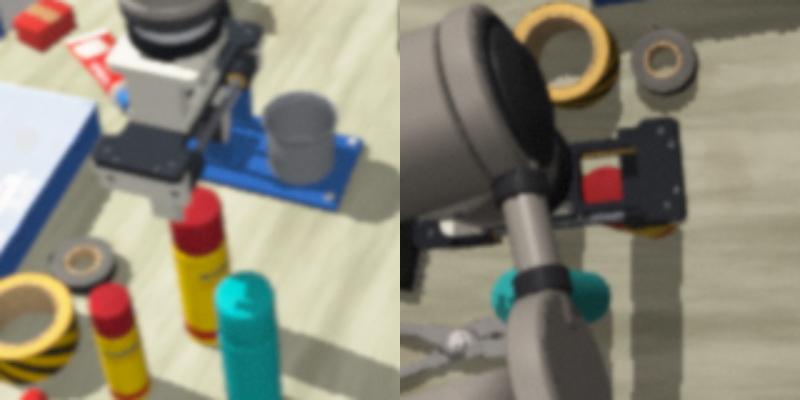

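The fingers hover over the cap, which shows at top crop (602,190) between them. I descend and grip.

Emit:
arm_command --gripper '[91,91,91,91,91]' --pt "0.1 0.05 0.7" --pt "0 0 0.9" --pt "0 0 0.9" --pt "0 0 0.8" --pt "0 0 0.5" --twist '[0,0,0,0,0]'

```text
time: 9.88
tool_pos: [562.1, 260.1, 131.3]
tcp_rot: [3.141, 0.001, 0.11]
contact_force: [0.4, 0.4, -0.4]
grip_width: 91.1
finger_force: 0.0
```

Emit:
arm_command --gripper '[48,48,48,48,48]' --pt "0 0 0" --pt "0 0 0" --pt "0 0 0" --pt "0 0 0" --pt "0 0 0" --twist '[0,0,0,0,0]'

```text
time: 10.5
tool_pos: [562.3, 261.1, 132.9]
tcp_rot: [-3.141, -0.001, 0.11]
contact_force: [0.3, 1.0, 1.7]
grip_width: 51.0
finger_force: 30.0
```

Emit:
arm_command --gripper '[48,48,48,48,48]' --pt "0 0 -0.3" --pt "0 0 -0.8" --pt "0 0 -1" --pt "0 0 -1" --pt "0 0 -0.9" --twist '[0,0,0,0,0]'

```text
time: 11.12
tool_pos: [562.0, 260.9, 233.4]
tcp_rot: [3.141, 0.0, 0.11]
contact_force: [0.1, -0.2, -4.0]
grip_width: 51.1
finger_force: 30.0
```

```bash
python3 - <<'E'
from h import *
to(568,19.5,250)
T=capture("top")
# cup centre check: grey rim? refine from blue plate
r=mask(T,'blue'); ys,xs=np.nonzero(r[155:262,245:325]); q=cv2.minAreaRect(np.c_[xs+245,ys+155].astype(np.float32))
P=np.array([plane('top',p,12)[:2] for p in cv2.boxPoints(q)]); print(P.round(1),P.mean(0).round(1),q[1])
cv2.imwrite("pics/crop7.png",np.hstack([cv2.resize(T[155:265,235:345],(400,400),interpolation=2),cv2.resize(capture("scene")[120:330,160:370],(400,400))])[:,:,::-1])
E
```

```text
t 11.12 tcp [562.  260.9 233.4] rot [3.141 0.    0.11 ] F [ 0.1 -0.2 -4. ] w 51.1 30.0
units [-0.82  9.62 -0.66] twist 0.0
[[708.6  90.3]
 [719.9 -23.4]
 [514.1 -41.9]
 [503.2  69.3]] [611.4  23.6] (79.50347137451172, 43.88113784790039)
```

View pics/crop7.png

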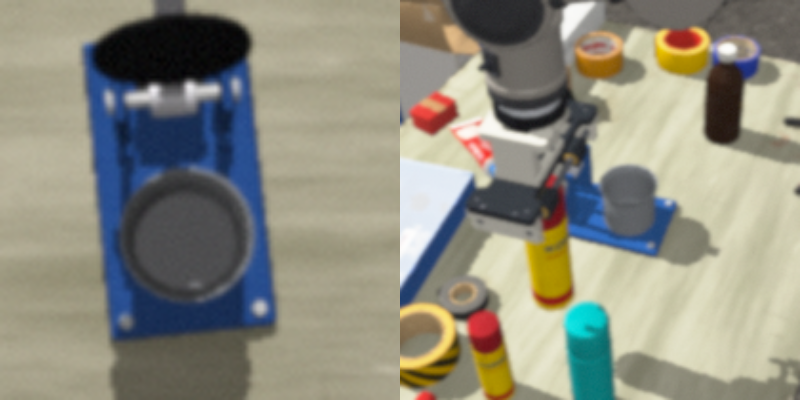

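The tin hangs upright. The cup rim ellipse is at top pixel (286.6,219.6).

Emit:
arm_command --gripper '[48,48,48,48,48]' --pt "0 0.4 -0.5" --pt "0 0.8 -0.2" --pt "-0.1 0.95 0" --pt "-0.1 0.95 0" --pt "-0.1 0.95 0" --twist '[0,0,0,0,0]'

```text
time: 11.85
tool_pos: [565.6, 157.1, 249.5]
tcp_rot: [3.141, 0.001, 0.109]
contact_force: [0.6, -0.5, -2.8]
grip_width: 51.0
finger_force: 30.0
```

Emit:
arm_command --gripper '[48,48,48,48,48]' --pt "-0.1 0.95 0" --pt "-0.1 0.95 0" --pt "-0.1 0.95 0" --pt "-0.1 0.95 0" --pt "-0.1 0.8 0" --twist '[0,0,0,0,0]'

```text
time: 12.48
tool_pos: [565.6, 41.6, 249.6]
tcp_rot: [3.141, 0.001, 0.109]
contact_force: [-0.0, -0.0, -2.4]
grip_width: 51.2
finger_force: 30.0
```

```bash
python3 - <<'E'
from h import *
print('cup',plane('top',(286.6,219.6),85).round(1))
to(568,19.5,147)
S=capture("scene")
cv2.imwrite("pics/crop8.png",cv2.resize(S[110:270,200:360],(560,560))[:,:,::-1])
E
```

```text
cup [566.6  17.9  85. ]
t 12.47 tcp [565.6  41.6 249.6] rot [3.141e+00 1.000e-03 1.090e-01] F [-0.  -0.  -2.4] w 51.2 30.0
units [0.   0.89 4.1 ] twist -0.01
```

View pics/crop8.png

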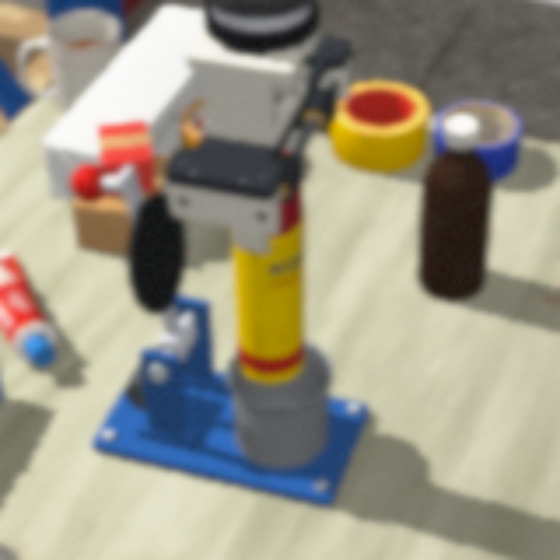

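The tin is upright, just short of the cup axis, and its base is above the rim. I move over the centre and lower.

Emit:
arm_command --gripper '[48,48,48,48,48]' --pt "0.05 0.6 0" --pt "0 0.3 0" --pt "0 0 0.3" --pt "0 0 0.5" --pt "0 0 0.5" --twist '[0,0,0,0,0]'

```text
time: 13.15
tool_pos: [569.4, 22.1, 216.1]
tcp_rot: [-3.141, 0.001, 0.111]
contact_force: [0.4, 0.3, -2.5]
grip_width: 51.3
finger_force: 30.0
```

Emit:
arm_command --gripper '[48,48,48,48,48]' --pt "0 0 0.5" --pt "0 0 0.6" --pt "0 0 0.6" --pt "0 0 0.4" --pt "0 0 0.2" --twist '[0,0,0,0,0]'

```text
time: 13.78
tool_pos: [569.6, 21.5, 159.2]
tcp_rot: [-3.142, 0.001, 0.11]
contact_force: [0.3, 0.7, -2.3]
grip_width: 51.7
finger_force: 30.0
```

```bash
python3 - <<'E'
from h import *
to(567.5,19,149)
S=capture("scene")
cv2.imwrite("pics/crop9.png",cv2.resize(S[110:270,200:360],(560,560))[:,:,::-1])
E
```

```text
t 13.78 tcp [569.6  21.5 159.2] rot [-3.142e+00  1.000e-03  1.100e-01] F [ 0.3  0.7 -2.3] w 51.7 30.0
units [-0.1   0.09  0.41] twist 0.0
```

The tin is inside the cup with no side force. I lower it slowly until it touches.

Emit:
arm_command --gripper '[48,48,48,48,48]' --pt "-0.06 0.06 0.08" --pt "0 0 0.08" --pt "0 0 0.06" --pt "0 0 0.05" --pt "0 0 0.04" --twist '[0,0,0,0,0]'

```text
time: 14.45
tool_pos: [568.5, 19.9, 152.2]
tcp_rot: [3.141, -0.0, 0.11]
contact_force: [-0.1, -0.2, -2.6]
grip_width: 51.6
finger_force: 30.0
```

Emit:
arm_command --gripper '[48,48,48,48,48]' --pt "0 0 0.03" --pt "0 0 0.03" --pt "0 0 0.02" --pt "0 0 0.02" --pt "0 0 0" --twist '[0,0,0,0,0]'

```text
time: 15.08
tool_pos: [568.6, 19.9, 149.9]
tcp_rot: [3.141, -0.0, 0.11]
contact_force: [0.2, -0.1, -1.5]
grip_width: 51.4
finger_force: 30.0
```

Emit:
arm_command --gripper '[48,48,48,48,48]' --pt "0 0 0.02" --pt "0 0 0.02" --pt "0 0 0.02" --pt "0 0 0" --pt "0 0 0" --twist '[0,0,0,0,0]'

```text
time: 15.7
tool_pos: [569.4, 20.0, 149.8]
tcp_rot: [3.141, -0.003, 0.11]
contact_force: [-0.8, 1.6, 7.8]
grip_width: 51.8
finger_force: 30.0
```

It has touched down: the force went from −2.5 to +7.8 N at the expected height of 150. I release and retreat upward.

Emit:
arm_command --gripper '[48,60,75,91,91]' --pt "0 0 -0.02" --pt "0 0 0" --pt "0 0 0" --pt "0 0 0" --pt "0 0 0" --twist '[0,0,0,0,0]'

```text
time: 16.32
tool_pos: [568.4, 19.9, 148.4]
tcp_rot: [3.142, 0.0, 0.11]
contact_force: [0.8, -0.3, -0.7]
grip_width: 85.4
finger_force: 0.0
```

Emit:
arm_command --gripper '[91,91,91,91,91]' --pt "0 0 -0.3" --pt "0 0 -0.6" --pt "0 0 -0.8" --pt "0 0 -1" --pt "0 0 -1" --twist '[0,0,0,0,0]'

```text
time: 16.95
tool_pos: [568.6, 19.9, 243.3]
tcp_rot: [3.141, -0.001, 0.11]
contact_force: [0.4, 0.2, -0.7]
grip_width: 90.7
finger_force: 0.0
```

Emit:
arm_command --gripper '[91,91,91,91,91]' --pt "-0.3 0 -0.5" --pt "-0.8 0 0" --pt "-0.9 0 0" --pt "-0.9 0 0" --pt "-0.3 0 0" --twist '[0,0,0,0,0]'

```text
time: 17.58
tool_pos: [487.7, 11.1, 254.1]
tcp_rot: [3.141, -0.0, 0.11]
contact_force: [0.9, -0.0, -1.0]
grip_width: 90.9
finger_force: 0.0
```

```bash
python3 - <<'E'
from h import *
to(567.5,19,149)
S=capture("scene")
cv2.imwrite("pics/crop10.png",cv2.resize(S[110:270,200:360],(560,560))[:,:,::-1])
E
```

```text
t 17.57 tcp [487.7  11.1 254.1] rot [ 3.141 -0.     0.11 ] F [ 0.9 -0.  -1. ] w 90.9 0.0
units [3.21 0.04 4.2 ] twist 0.0
```

View pics/crop10.png

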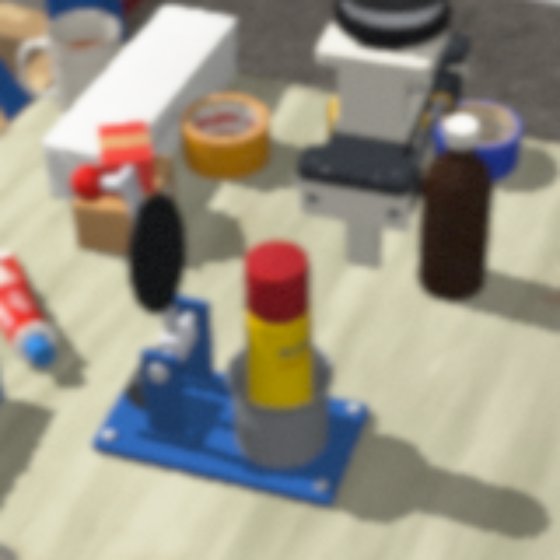

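The tin stands upright in the cup, cap up, at crop (280,330). The cover is open, the bottle is in place and the gripper is clear.

```bash
python3 -c "
from plant import *
print(close_job())"
```

```text
the job is handed in; nothing more can be done
None
```

The cover rests fully open by itself, the yellow tin stands upright in the cup with its red cap up, the brown bottle was not touched, and the job was handed in at about 17.6 s.

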